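# Throw the gated changeover slide

## Robot

A 6-joint arm with a two-finger parallel gripper is mounted at the origin on the work surface. World frame = base frame: x ahead of the robot, y to its left, z up, the work surface at z = 0. Lengths are in m, angles in rad, forces in N, time in s.
With the tool pointing down it reaches from about 0.275 to 0.85 m from the base axis. Payload 19 kg.
Tool frame: the origin (TCP) lies where the fingers leave the gripper's body, on its centre line; the fingertips stand 73 mm ahead of it and the grasp point (between the pads) lies 54 mm ahead of it; z points along the fingers, y is the line along which they close (so a half turn about z gives the same grasp; the last joint's range is limited). The gripper opens to 85 mm and grips with 20 to 120 N. Pads are 22 mm wide; open, the fingers measure 114 mm over their backs; the gripper's body (76 mm by 85 mm) begins 54 mm behind the grasp point. The pads swing forward as they close: fully open they stand 13 mm farther back than shut.
Start: joints at [-1.447, 0.15, 1.437, -0, 1.554, -0.134], TCP at [0.147, -0.556, 0.304] pointing down, gripper open.
Joint ranges: [-2.8, 2.8], [-0.68, 2.1], [0.12, 2.68], [-1.39, 4.53], [0.16, 2.79], [-2.81, 2.81]. Speed limits (rad/s): [1.89, 1.89, 2.22, 3.01, 3.01, 3.01].

## Interface

Orientations are given as a unit quaternion [w, x, y, z].
In Python, from rig import bot, optics, job gives the robot as it stands.
- The arm moves only by the shell command python3 -m jog 'ROWS' [FORCE]. ROWS is JSON, a list of rows, each a list of 7 numbers: the opening, from 0 (shut) to 1 (fully open), then the shift along the tool's x, y, z in mm, then the turn, a rotation vector about the tool's x, y, z in rad. A call has 1 to 10 rows; each row is the pose to reach, as a shift and turn from the pose commanded when the call began, along the tool's axes at that moment; what a row does not reach only later rows make up. A row lasts 1/12 s, in which the tool goes at most 41.7 mm and 7.16 degrees, less where a joint would pass 70% of its speed; a pose out of reach is approached as far as the arm can. A call with a gripper value outside its range is refused whole. The fingers move at their own pace and stop on an object; FORCE is the grip in N (left out, the last holds). Time passes only in rows, so rows that repeat a pose let the fingers close. It gives the time, the measured TCP pose, the force, the opening and the grip force at its end, in the units of the state.
- bot.get_state(): the state, without advancing time (a new reading comes with each control period).
- optics.snapshot(name): name is "scene" or "side" or "wrist"; returns (picture, depth): 384x512x3 uint8, blue, green, red; 384x512 float32, m along the optical axis (not along the pixel's ray), 0 where there is no reading.
- optics.camera_params(name): a dict with "fov_y" (degrees; the focal length in pixels is half the picture's height over the tangent of half this angle, whatever the lens; pixels are square), "cx", "cy" (the principal point, pixels), "cam_to_world" (4x4, takes a point from camera to world coordinates); the wrist camera has in their place "hand_eye" (4x4, takes a point from camera to tool coordinates, whose origin is the TCP and whose axes are the flange's). Camera axes: x right, y down, z forward; pixel columns grow to the right and rows downward; lengths in m; the calibration is good to about 2 mm. A picture is of the moment at which its call begins: read the wrist's pose just before it. camera_params takes no time and is no camera call.
- job.job_done(): hands the job in; it is judged then, once.
The state is a dict: "clock": time; "joints": joint angles; "qvel": joint speeds; "joint_torque": joint torques, N m; "position": TCP position; "eef_rot": TCP orientation; "wrist_force": force on the tool from outside, world axes, zero at the start; "moment": the same for the moment, N m; "gripper_width": finger opening in m; "gripper_force": force on a finger pad.
Only numpy, scipy, OpenCV 4.12 (cv2) and the standard library are available. Lean on these libraries where they do the work, as an engineer would, in place of code of your own. Each camera call takes 0.05 s, during which the arm holds its last target. There are 200 camera calls.

## Task

First lift the contactor that was left standing on the changeover box's deck and stand it upright on a free patch of the bench, without tipping it over. Then pull up the spring plunger knob on the gate plate and slide the gate fully back, clear of the selector's slot, until it latches open with the plunger dropped home, and then slide the T-bar selector past the gate all the way to its end stop and let go. Leave the parts bin, the can, the tool case and the small bottle on the deck where they are.

Things in the scene. Friction and masses are not known exactly. Their poses are not given: they have to be found in the camera images.
- unit: changeover box: white flat enclosure fixed to the bench, 270 (x) x 330 (y) x 40 mm; origin at the centre of its underside on the bench, z up ('box' frame below). Deck (top) at z=40 mm; selector slot along y at x=35 mm. Modules up to 53 mm over the deck stand at x=97 to 133 mm. Two guide strips, 12 mm high, flank the gate at y=-54 and 14 mm.
- gate (a joint): gate travel, m: 0 = shut (as found), 0.055 = fully open at its stop. Bare steel plate 115 x 52 x 8 mm on the deck at box y=-20 mm, sliding towards box -x; friction 2 N plus slight drag. Its tongue (30 x 30 mm, 28 mm over the deck, at box x=23 to 53 mm when shut) stands in the selector slot and blocks the selector. Locked by the plunger when shut and when fully open.
- plunger (a joint): lift of the spring plunger, m: 0 = down, 0.014 = top. Lifted 9 mm or more, and kept so, it frees the gate; the spring takes 6 N at the start, 9 N at the top. It rides on the gate: lift the knob and slide it along with the gate. Let go at the fully open stop, the pin drops into a second hole: it reads 0 again and the gate is latched.
- knob_c (a point): centre of the plunger's knob: an upright black round knob, 30 mm diameter, 32 mm high, standing on the gate. Its centre is 37.5 mm above the deck while down; at box x=-25, y=-20 mm while the gate is shut, x=-80 mm when open. Axes parallel to the box's.
- selector (a joint): position of the selector along its slot, m: 0 at the slot's start, 0.242 = against the end stop (box y=+117 mm); grows towards the box's +y. As found somewhere in 0 to 0.05. Friction about 3 N plus some drag; stays where it is left.
- end_stop (a point): top centre of the dark end-stop block fixed on the deck across the slot, 80 (box x) x 18 (y) mm, 16 mm high over the deck; centred at box x=35, y=135 mm
- bar_c (a point): centre of the selector's black T-bar: a bar 70 mm along box x, 18 mm along y (the sliding direction), 24 mm high, carried 34 to 58 mm over the deck by an 18 mm wide stem. Axes parallel to the box's.
- contactor_c (a point): centre (37.5 mm above its underside) of the loose grey contactor: block 60 (its x) x 45 (its y) x 75 mm high, the upper 25 mm only 40 mm long in x; the two sides facing y are flat over the full height. About 0.35 kg; found upright on the deck between gate and end stop, yaw within 0.7 rad of the box's.
- bin: bystander: open yellow parts bin standing on the bench, 100 x 90 x 60 mm; origin at the centre of its underside
- can: bystander: upright closed can on the bench, 60 mm diameter, 180 mm high; origin at the centre of its underside
- case: bystander: grey closed tool case lying on the bench, 70 x 110 x 45 mm, with a small handle on top to 55 mm; origin at the centre of its underside
- flask: bystander: small upright bottle, 36 mm diameter, 85 mm high, standing loose on the deck near its front edge (box x about -110 mm, y=90 to 140 mm); origin at the centre of its underside
- contactor: the same contactor; origin at the centre of its underside

How it is judged:
On the way, in this order (a step that is already met when the one before it is completed fails the run):
1. the contactor stands upright on the bench (height (world z) of contactor_c below 0.042 m and angle between contactor_c's own z axis and vertical below 0.1 rad), for 0.2 s.
2. the gate is fully open and the plunger has dropped in (value of joint gate above 0.05 m and value of joint plunger below 0.003 m), for 0.2 s.
3. the selector is at its end stop (value of joint selector above 0.237 m), for 0.2 s.
At the end, for the whole second after the job is handed in: The contactor stands upright (within 0.1 rad) and at rest on the bench, off the box; the gate is within 5 mm of fully open with the plunger down (below 3 mm); the selector is within 5 mm of its end stop (all of step 1 and all of step 2 and linear speed of contactor below 0.02 m/s and value of joint selector above 0.237 m); the robot touches nothing.
It fails at once if the parts bin is moved more than 20 mm (distance of bin from where it was at the start of the episode above 0.02 m).
It fails at once if the can is moved more than 20 mm (distance of can from where it was at the start of the episode above 0.02 m).
It fails at once if the tool case is moved more than 20 mm (distance of case from where it was at the start of the episode above 0.02 m).
It fails at once if the small bottle is moved more than 20 mm (distance of flask from where it was at the start of the episode above 0.02 m).
It fails at once if the contactor is tipped over (more than 0.7 rad) (angle between contactor_c's own z axis and vertical above 0.7 rad).
It also fails if it takes over 69 s, if anything falls off the work surface, if the arm or the gripper's body presses on something with over 40 N, if the wrist force passes 120 N, or if a joint passes its speed limit or range.

## Working session

There is one attempt and no reset: what is moved stays moved. The work goes in short steps, Python scripts to look and compute and a shell command to move; the robot and the scene stay as the last step left them, time stands still between calls to the robot, and variables do not carry over. Pictures are saved under pics/ and viewed, at most 10 in all, crops included, and the job is handed in when it is done.

```bash
mkdir -p pics; ls
cat > h.py <<'E'
from rig import bot, optics, job
import numpy as np, cv2
from scipy.spatial.transform import Rotation as R
def cloud(name):
    s=bot.get_state(); img,d=optics.snapshot(name); p=optics.camera_params(name)
    f=img.shape[0]/2/np.tan(np.radians(p['fov_y'])/2)
    v,u=np.indices(d.shape)
    P=np.stack([(u-p['cx'])*d/f,(v-p['cy'])*d/f,d],-1)
    if 'cam_to_world' in p: M=np.array(p['cam_to_world'])
    else:
        q=s['eef_rot']; T=np.eye(4); T[:3,:3]=R.from_quat([q[1],q[2],q[3],q[0]]).as_matrix(); T[:3,3]=s['position']
        M=T@np.array(p['hand_eye'])
    W=P@M[:3,:3].T+M[:3,3]; W[d==0]=np.nan
    return img,W
E
python3 - <<'E'
from h import *
for n in('scene','side'):
    i,W=cloud(n); np.save(n+'.npy',W); cv2.imwrite(f'pics/{n}0.png',i)
s=bot.get_state(); print(s['clock'],s['eef_rot'],s['position'])
E
```

```text
pics
0.1 [-5.52935041e-04  9.91704818e-01  1.28535005e-01 -9.97302617e-06] [ 0.14655839 -0.55586965  0.30334028]
```

View pics/scene0.png

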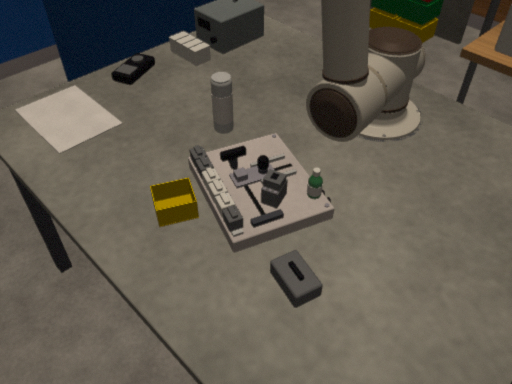

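View pics/side0.png

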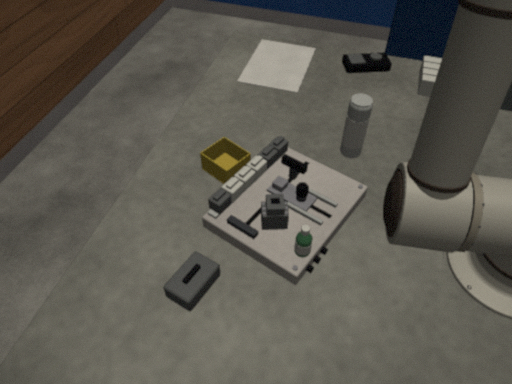

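The scene view shows the white box at about (258,185): modules on the left, T-bar at (233,153), knob at (263,161), contactor at (274,188), end stop at (267,217), bottle at (315,183), bin at (175,202), can at (222,102) and case at (296,277). The side view agrees.

Run:
```python
from h import *
W=np.load('scene.npy');S=np.load('side.npy')
for n,A,pts in(('scene',W,dict(bar=(233,153),knob=(263,157),cont=(275,176),stop=(267,216),flask=(317,172),bin=(175,185),can=(221,77),case=(296,270),tong=(241,174),bench=(120,230),deck=(225,165))),('side',S,dict(bar=(295,163),knob=(302,187),cont=(275,200),stop=(243,226),flask=(305,232),can=(360,100),case=(193,277)))):
    for k,(u,v) in pts.items(): print(n,k,np.nanmedian(A[v-1:v+2,u-1:u+2].reshape(-1,3),0).round(3))
# deck fit
c=np.vstack([W[130:250,180:340].reshape(-1,3),S[130:280,200:370].reshape(-1,3)])
d=c[(c[:,2]>.015)&(c[:,2]<.05)&(np.linalg.norm(c[:,:2]-np.nanmean(c[:,:2],0),axis=1)<.24)]
img=np.zeros((800,800),np.uint8)
ij=((d[:,:2]-[0.1,-.7])*1000).astype(int)
ok=((ij>=0)&(ij<800)).all(1); ij=ij[ok]
img[ij[:,1],ij[:,0]]=255
img=cv2.morphologyEx(img,cv2.MORPH_CLOSE,np.ones((13,13)));
cs,_=cv2.findContours(img,cv2.RETR_EXTERNAL,2); cc=max(cs,key=cv2.contourArea)
r=cv2.minAreaRect(cc);print(r, np.array(r[0])/1000+[.1,-.7]); print((cv2.boxPoints(r)/1000+[.1,-.7]).round(3))
for lo,hi,m in((.108,.125,'conttop'),(.09,.125,'cont+')):
    for A in(W,S):
        e=A.reshape(-1,3);e=e[(e[:,2]>lo)&(e[:,2]<hi)]
        e=e[np.linalg.norm(e[:,:2]-np.nanmedian(W[175:178,274:277].reshape(-1,3),0)[:2],axis=1)<.06]
        if len(e): print(m,len(e),cv2.minAreaRect((e[:,:2]*1000).astype(np.float32)))
```

```text
scene bar [ 0.534 -0.082  0.093]
scene knob [ 0.489 -0.017  0.093]
scene cont [0.536 0.07  0.115]
scene stop [0.601 0.111 0.056]
scene flask [0.459 0.135 0.122]
scene bin [ 0.687 -0.134  0.044]
scene can [ 0.404 -0.274  0.179]
scene case [0.665 0.261 0.055]
scene tong [ 0.556 -0.029  0.069]
scene bench [ 0.855 -0.141  0.   ]
scene deck [ 0.542 -0.109  0.04 ]
side bar [ 0.526 -0.083  0.098]
side knob [ 0.492 -0.012  0.094]
side cont [0.537 0.065 0.116]
side stop [0.597 0.111 0.057]
side flask [0.454 0.136 0.121]
side can [ 0.408 -0.272  0.18 ]
side case [0.658 0.261 0.046]
((415.7462463378906, 690.4578857421875), (328.7259216308594, 284.29351806640625), 70.82098388671875) [ 0.51574625 -0.00954211]
[[ 0.327 -0.118]
 [ 0.596 -0.211]
 [ 0.704  0.099]
 [ 0.435  0.192]]
conttop 243 ((536.3134765625, 68.05322265625), (43.7369270324707, 46.405696868896484), 17.832857131958008)
conttop 306 ((536.8333740234375, 66.82237243652344), (39.64292907714844, 46.24940872192383), 17.923063278198242)
cont+ 386 ((540.9370727539062, 70.71537017822266), (52.63310623168945, 46.51919937133789), 22.165264129638672)
cont+ 464 ((536.4249267578125, 66.71331787109375), (58.48625564575195, 46.308067321777344), 18.225345611572266)
```

```bash
cat >> h.py <<'E'
def go(x,y,z,yaw):
    "shift mm in tool axes + rotvec to reach TCP at xyz with tool x at world yaw (deg), tool down"
    s=bot.get_state(); q=s['eef_rot']; T=R.from_quat([q[1],q[2],q[3],q[0]])
    G=R.from_euler('z',yaw,degrees=True)*R.from_euler('x',180,degrees=True)
    print('shift',(T.inv().apply(np.array([x,y,z])-s['position'])*1000).round(1),'turn',(T.inv()*G).as_rotvec().round(3),'pos',np.round(s['position'],4))
E
python3 -c "
from h import *
go(.51,.02,.33,18)"
```

```text
shift [ 498.2 -464.2  -26.1] turn [-0.001 -0.    -0.056] pos [ 0.1466 -0.5559  0.3033]
```

```bash
python3 -m jog '[[1,498,-464,-26,0,0,-0.056],[1,498,-464,-26,0,0,-0.056],[1,498,-464,-26,0,0,-0.056],[1,498,-464,-26,0,0,-0.056],[1,498,-464,-26,0,0,-0.056],[1,498,-464,-26,0,0,-0.056],[1,498,-464,-26,0,0,-0.056],[1,498,-464,-26,0,0,-0.056],[1,498,-464,-26,0,0,-0.056],[1,498,-464,-26,0,0,-0.056]]'; python3 -c "
from h import *
go(.51,.02,.33,18)"
```

```text
clock: 0.93
position: [0.3692, -0.2019, 0.3199]
eef_rot: [0.0, 0.988, 0.156, 0.0]
wrist_force: [1.2, -0.4, 0.4]
gripper_width: 0.0853
gripper_force: 0.0
shift [ 202.4 -167.6  -10.1] turn [ 0.    -0.    -0.001] pos [ 0.3692 -0.2019  0.3199]
```

```bash
python3 -m jog '[[1,200,-166,-10,0,0,0],[1,200,-166,-10,0,0,0],[1,200,-166,-10,0,0,0],[1,200,-166,-10,0,0,0],[1,200,-166,-10,0,0,0],[1,200,-166,-10,0,0,0],[1,200,-166,-10,0,0,0],[1,200,-166,-10,0,0,0],[1,200,-166,-10,0,0,0]]'
python3 - <<'E'
from h import *
i,W=cloud('wrist'); np.save('w.npy',W); cv2.imwrite('pics/w1.png',i)
E
```

```text
clock: 1.68
position: [0.5077, 0.0161, 0.3293]
eef_rot: [-0.0, 0.988, 0.157, -0.001]
wrist_force: [0.1, 0.1, -1.0]
gripper_width: 0.0853
gripper_force: 0.0
```

View pics/w1.png

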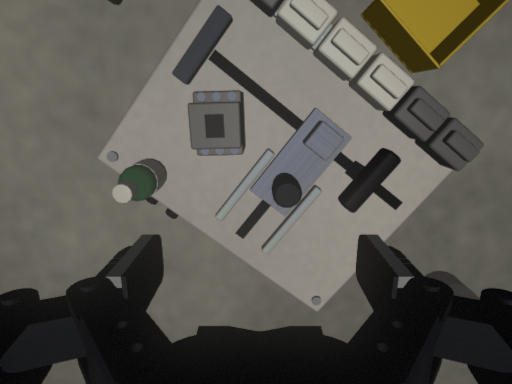

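The wrist view shows the contactor at (216,123), almost square to the gripper, the end stop at (203,45), the knob at (287,190), the T-bar at (370,181) and the bottle at (135,182).

Run:
```python
from h import *
W=np.load('w.npy')
def sl(n,u0,u1,v0,v1,lo,hi):
    e=W[v0:v1,u0:u1].reshape(-1,3); e=e[(e[:,2]>lo)&(e[:,2]<hi)]
    r=cv2.minAreaRect((e[:,:2]*1000).astype(np.float32)); print(n,len(e),np.round(r[0],1),np.round(r[1],1),round(r[2],1),'zmed',np.median(e[:,2]).round(4))
sl('cont top',180,250,85,165,.108,.125)
sl('cont body',180,250,85,165,.082,.095)
sl('stop',165,240,0,90,.052,.062)
sl('bar',330,410,140,220,.09,.105)
sl('knob',265,310,165,215,.088,.105)
sl('flask',100,170,155,210,.11,.14)
sl('tongue',295,345,110,165,.062,.074)
sl('gate',240,350,100,220,.044,.052)
```

```text
cont top 2386 [536.6  66.8] [39.9 45.3] 19.6 zmed 0.1151
cont body 897 [536.6  66.5] [60.  44.6] 19.6 zmed 0.0902
stop 1597 [600.7 107.4] [18.4 79.8] 69.9 zmed 0.0558
bar 1380 [529.9 -89.9] [18.1 70.1] 70.7 zmed 0.0974
knob 647 [492.1 -17.9] [29.1 28.7] 81.8 zmed 0.0931
flask 439 [455.5 127. ] [17.6 18.1] 87.9 zmed 0.1245
tongue 870 [551.2 -39.2] [30.4 29.9] 70.0 zmed 0.0683
gate 3718 [516.2 -23. ] [131.5 120.9] 15.3 zmed 0.0486
```

```bash
python3 -c "
from h import *
go(.5366,.0667,.138,19.6)"
```

```text
shift [ 43.7 -39.8 191.5] turn [-0.     0.001 -0.028] pos [0.5074 0.0154 0.3295]
```

```bash
python3 -m jog '[[1,44,-40,30,0,0,-0.028],[1,44,-40,50,0,0,-0.028],[1,44,-40,90,0,0,-0.028],[1,44,-40,130,0,0,-0.028],[1,44,-40,160,0,0,-0.028],[1,44,-40,180,0,0,-0.028],[1,44,-40,191,0,0,-0.028],[1,44,-40,191,0,0,-0.028],[1,44,-40,191,0,0,-0.028]]' 40 && python3 -c "
from h import *
go(.5366,.0667,.138,19.6)"
```

```text
clock: 2.48
position: [0.5374, 0.0666, 0.1397]
eef_rot: [0.0, 0.986, 0.17, 0.0]
wrist_force: [-0.5, -0.7, 0.8]
gripper_width: 0.0853
gripper_force: 0.0
shift [-0.8 -0.4  1.7] turn [ 0.    -0.    -0.001] pos [0.5374 0.0666 0.1397]
```

```bash
python3 -m jog '[[0.4,0,0,0,0,0,0],[0.4,0,0,0,0,0,0],[0.4,0,0,0,0,0,0],[0.4,0,0,0,0,0,0],[0.4,0,0,0,0,0,0],[0.4,0,0,0,0,0,0],[0.4,0,0,0,0,0,0],[0.4,0,0,0,0,0,0]]' 40; python3 -m jog '[[0.3,0,0,-5,0,0,0],[0.3,0,0,-20,0,0,0],[0.3,0,0,-50,0,0,0],[0.3,0,0,-80,0,0,0],[0.3,0,0,-110,0,0,0],[0.3,0,0,-120,0,0,0],[0.3,0,0,-120,0,0,0],[0.3,0,0,-120,0,0,0]]' 40;  python3 -c "
from h import *
go(.42,.31,.26,19.6)"
```

```text
clock: 3.15
position: [0.5377, 0.0673, 0.14]
eef_rot: [0.0, 0.985, 0.17, 0.001]
wrist_force: [-1.7, -1.4, 7.0]
gripper_width: 0.0448
gripper_force: 40.8
clock: 3.82
position: [0.537, 0.0674, 0.2579]
eef_rot: [-0.0, 0.985, 0.17, -0.0]
wrist_force: [0.0, -0.3, -4.7]
gripper_width: 0.0445
gripper_force: 42.4
shift [ -29.  -267.8   -2. ] turn [-0.  0. -0.] pos [0.537  0.0674 0.2579]
```

```bash
python3 -m jog '[[0.3,-2,-15,0,0,0,0],[0.3,-5,-45,0,0,0,0],[0.3,-9,-80,0,0,0,0],[0.3,-13,-120,0,0,0,0],[0.3,-18,-160,0,0,0,0],[0.3,-22,-200,0,0,0,0],[0.3,-26,-235,0,0,0,0],[0.3,-28,-258,0,0,0,0],[0.3,-29,-268,0,0,0,0],[0.3,-29,-268,0,0,0,0]]';  python3 -m jog '[[0.3,0,0,15,0,0,0],[0.3,0,0,45,0,0,0],[0.3,0,0,80,0,0,0],[0.3,0,0,110,0,0,0],[0.3,0,0,130,0,0,0],[0.3,0,0,140,0,0,0],[0.3,0,0,145,0,0,0],[0.3,0,0,145,0,0,0]]';python3 -c "
from h import *
go(.42,.31,.1,19.6)"
```

```text
clock: 4.65
position: [0.4188, 0.3116, 0.2568]
eef_rot: [0.0, 0.985, 0.171, -0.001]
wrist_force: [0.1, -0.0, -5.4]
gripper_width: 0.0446
gripper_force: 42.7
clock: 5.32
position: [0.4202, 0.3095, 0.1131]
eef_rot: [0.0, 0.985, 0.17, -0.001]
wrist_force: [-0.0, -0.1, -3.5]
gripper_width: 0.0443
gripper_force: 42.3
shift [-0.  -0.5 13.1] turn [ 0.     0.001 -0.001] pos [0.4202 0.3095 0.1131]
```

```bash
python3 -m jog '[[0.3,0,0,4,0,0,0],[0.3,0,0,8,0,0,0],[0.3,0,0,11,0,0,0],[0.3,0,0,12,0,0,0],[0.3,0,0,13,0,0,0],[0.3,0,0,13,0,0,0],[0.3,0,0,13,0,0,0]]'
```

```text
clock: 5.9
position: [0.4202, 0.3103, 0.1011]
eef_rot: [-0.0, 0.985, 0.17, 0.0]
wrist_force: [0.2, 0.7, -4.6]
gripper_width: 0.0443
gripper_force: 42.5
```

```bash
python3 -m jog '[[0.3,0,0,1,0,0,0],[0.3,0,0,1,0,0,0],[0.3,0,0,2,0,0,0],[0.3,0,0,2,0,0,0]]'
```

```text
clock: 6.23
position: [0.4202, 0.3103, 0.1]
eef_rot: [-0.0, 0.985, 0.17, 0.0]
wrist_force: [-7.3, -4.0, 15.0]
gripper_width: 0.0447
gripper_force: 44.6
```

```bash
python3 -m jog '[[0.6,0,0,2,0,0,0],[0.8,0,0,1,0,0,0],[0.9,0,0,0,0,0,0],[1,0,0,0,0,0,0],[1,0,0,0,0,0,0],[1,0,0,-15,0,0,0],[1,0,0,-50,0,0,0],[1,0,0,-90,0,0,0],[1,0,0,-130,0,0,0],[1,0,0,-160,0,0,0]]';python3 - <<'E'
from h import *
go(.4917,-.018,.24,-19.8)
i,W=cloud('side')
e=W.reshape(-1,3); e=e[(np.linalg.norm(e[:,:2]-[.42,.31],axis=1)<.06)&(e[:,2]>.068)]
print(len(e), e.min(0),e.max(0), cv2.minAreaRect((e[:,:2]*1000).astype(np.float32)) if len(e) else '')
E
```

```text
clock: 7.07
position: [0.4201, 0.3102, 0.2623]
eef_rot: [-0.0, 0.985, 0.17, 0.001]
wrist_force: [0.6, -0.9, -0.5]
gripper_width: 0.0852
gripper_force: 0.0
shift [-42.7 333.2  22. ] turn [-0.001 -0.002  0.687] pos [0.4201 0.3102 0.2623]
10055 [0.36895538 0.25006223 0.06817767] [0.47970694 0.36988131 0.5708249 ] ((423.75933837890625, 312.02191162109375), (93.28701782226562, 119.58870697021484), 28.121810913085938)
```

```bash
python3 -m jog '[[0.7,-43,333,10,0,0,0.687],[0.7,-43,333,10,0,0,0.687],[0.7,-43,333,10,0,0,0.687],[0.7,-43,333,20,0,0,0.687],[0.7,-43,333,22,0,0,0.687],[0.7,-43,333,22,0,0,0.687],[0.7,-43,333,22,0,0,0.687],[0.7,-43,333,22,0,0,0.687],[0.7,-43,333,22,0,0,0.687],[0.7,-43,333,22,0,0,0.687]]';python3 -m jog '[[0.7,0,0,0,0,0,0],[0.7,0,0,0,0,0,0]]';python3 - <<'E'
from h import *
go(.4917,-.018,.24,-19.8)
i,W=cloud('side')
e=W.reshape(-1,3); e=e[(np.linalg.norm(e[:,:2]-[.42,.31],axis=1)<.06)&(e[:,2]>.06)]
print(len(e), e.max(0), cv2.minAreaRect((e[:,:2]*1000).astype(np.float32)) if len(e) else '')
i,W=cloud('wrist');cv2.imwrite('pics/w2.png',i);np.save('w.npy',W)
E
```

```text
clock: 7.95
position: [0.4914, -0.0201, 0.2363]
eef_rot: [0.0, 0.985, -0.174, -0.0]
wrist_force: [-0.3, 0.8, 0.2]
gripper_width: 0.0598
gripper_force: 0.0
clock: 8.12
position: [0.4911, -0.017, 0.2369]
eef_rot: [-0.0, 0.985, -0.171, -0.0]
wrist_force: [-0.4, 1.1, 0.3]
gripper_width: 0.0599
gripper_force: 0.0
shift [ 0.9  0.7 -3.1] turn [-0.     0.     0.001] pos [ 0.4911 -0.017   0.2369]
565 [0.44489658 0.33665175 0.07965891] ((419.7436828613281, 308.7851867675781), (40.24982833862305, 46.590087890625), 19.423885345458984)
```

View pics/w2.png

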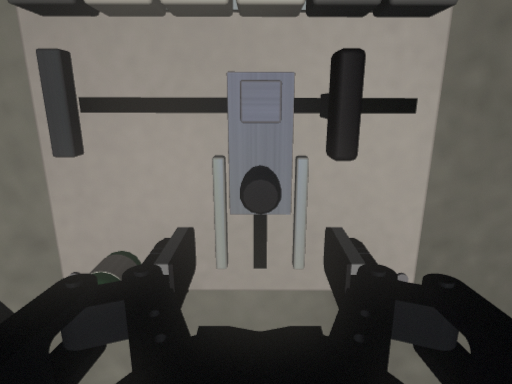

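The contactor is standing upright on the bench. In the wrist view the knob is at (260,190), centred between the fingers, with the T-bar at (345,105).

```bash
python3 -m jog '[[0.7,1,1,20,0,0,0],[0.7,1,1,50,0,0,0],[0.7,1,1,80,0,0,0],[0.7,1,1,98,0,0,0],[0.7,1,1,105,0,0,0],[0.7,1,1,105,0,0,0],[0.7,1,1,105,0,0,0]]';python3 -m jog '[[0.2,1,0,0,0,0,0],[0.2,1,0,0,0,0,0],[0.2,1,0,0,0,0,0],[0.2,1,0,0,0,0,0],[0.2,1,0,0,0,0,0],[0.2,1,0,0,0,0,0],[0.2,1,0,0,0,0,0]]' 60
```

```text
clock: 8.8
position: [0.4922, -0.0188, 0.1327]
eef_rot: [-0.0, 0.985, -0.171, 0.0]
wrist_force: [0.2, 0.5, 0.1]
gripper_width: 0.0596
gripper_force: 0.0
clock: 9.38
position: [0.4937, -0.0188, 0.1336]
eef_rot: [-0.001, 0.985, -0.172, 0.002]
wrist_force: [1.4, 12.3, 12.0]
gripper_width: 0.0279
gripper_force: 58.6
```

```bash
python3 -m jog '[[0.2,0,0,-3,0,0,0],[0.2,0,0,-6,0,0,0],[0.2,0,0,-9,0,0,0],[0.2,0,0,-12,0,0,0],[0.2,0,0,-12.5,0,0,0],[0.2,0,0,-12.5,0,0,0]]' 70
```

```text
clock: 9.88
position: [0.4932, -0.0186, 0.1448]
eef_rot: [-0.001, 0.985, -0.172, 0.001]
wrist_force: [6.4, 13.0, -9.0]
gripper_width: 0.0279
gripper_force: 69.5
```

```bash
python3 -m jog '[[0.2,-3,-1,-0.5,0,0,0],[0.2,-10,-1,-0.5,0,0,0],[0.2,-18,-1,-0.5,0,0,0],[0.2,-26,-1,-0.5,0,0,0],[0.2,-34,-1,-0.5,0,0,0],[0.2,-42,-1,-0.5,0,0,0],[0.2,-49,-1,-0.5,0,0,0],[0.2,-54,-1,-0.5,0,0,0],[0.2,-57,-1,-0.5,0,0,0],[0.2,-57,-1,-0.5,0,0,0]]';python3 -c "
from h import *
go(.4917-.055*.941,-.018+.055*.339,.145,-19.8);print(bot.get_state()['wrist_force'])"
```

```text
clock: 10.72
position: [0.4413, 0.0004, 0.1464]
eef_rot: [-0.0, 0.985, -0.172, 0.004]
wrist_force: [18.6, -2.1, -8.7]
gripper_width: 0.0278
gripper_force: 69.7
shift [-1.4  0.2  1.4] turn [-0.001 -0.007  0.   ] pos [4.413e-01 4.000e-04 1.464e-01]
[18.62434775 -2.1059085  -8.68946043]
```

```bash
python3 -m jog '[[0.2,0,0,3,0,0,0],[0.2,0,0,6,0,0,0],[0.2,0,0,9,0,0,0],[0.2,0,0,12,0,0,0],[0.2,0,0,12,0,0,0],[0.2,0,0,12,0,0,0]]'; python3 -m jog '[[0.4,0,0,0,0,0,0],[0.5,0,0,0,0,0,0],[0.6,0,0,0,0,0,0],[0.7,0,0,0,0,0,0],[0.7,0,0,0,0,0,0],[0.7,0,0,-20,0,0,0],[0.7,0,0,-60,0,0,0],[0.7,0,0,-95,0,0,0],[0.7,0,0,-105,0,0,0],[0.7,0,0,-105,0,0,0]]';python3 - <<'E'
from h import *
go(.5366,-.0665-.02,.24,-19.8)
i,W=cloud('wrist');cv2.imwrite('pics/w3.png',i)
for n in('scene','side','wrist'):
    i,W=cloud(n); e=W.reshape(-1,3)
    k=e[(np.linalg.norm(e[:,:2]-[.440,.0008],axis=1)<.025)&(e[:,2]>.07)&(e[:,2]<.12)]
    if len(k):print(n,'knob',len(k),np.median(k,0),np.percentile(k[:,2],95),cv2.minAreaRect((k[k[:,2]>.085][:,:2]*1000).astype(np.float32)))
E
```

```text
clock: 11.22
position: [0.4415, 0.0004, 0.1342]
eef_rot: [-0.0, 0.985, -0.172, 0.003]
wrist_force: [18.5, 0.1, -6.4]
gripper_width: 0.0282
gripper_force: 70.2
clock: 12.05
position: [0.4403, 0.0005, 0.2407]
eef_rot: [-0.0, 0.985, -0.172, 0.002]
wrist_force: [-0.5, -0.6, -0.8]
gripper_width: 0.0594
gripper_force: 0.0
shift [120.   49.3   1.2] turn [-0.001 -0.005  0.   ] pos [0.4403 0.0005 0.2407]
scene knob 127 [0.44749674 0.00809491 0.08839275] 0.09364774914426247 ((441.8200988769531, 4.697412490844727), (26.427608489990234, 25.992855072021484), 45.395118713378906)
side knob 167 [0.44054359 0.00783541 0.0909159 ] 0.09487270177247333 ((440.1695251464844, 1.5659313201904297), (27.17312240600586, 25.681289672851562), 42.524539947509766)
wrist knob 1513 [ 4.43024673e-01 -2.86561922e-04  9.28922362e-02] 0.09434697285435834 ((440.34576416015625, 0.6864356994628906), (28.969064712524414, 29.31454849243164), 71.5349349975586)
```

View pics/w3.png

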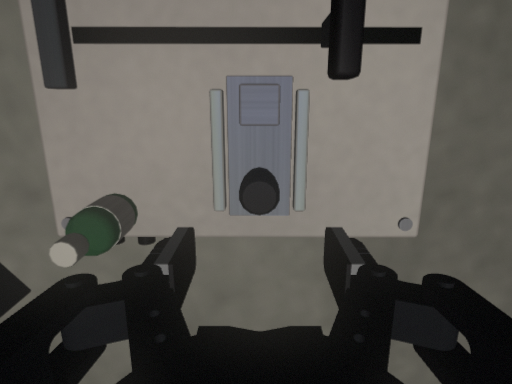

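The wrist view shows the gate fully back, with its tongue at (259,103) clear of the slot at row 36, the knob down at (259,190) and the bottle undisturbed at (95,230).

```bash
python3 -c "
from h import *
go(.5299,-.0899,.24,-19.8)"; python3 -m jog '[[0.6,60,28,0,0,0.00,0],[0.6,115,55,0,0,0,0],[0.6,115,55,0,0,0,0],[0.6,115,55,0,0,0,0],[0.6,115,55,0,0,0,0]]'; python3 -c "
from h import *
go(.5299,-.0899,.141,-19.8)"
```

```text
shift [116.2  54.5  -3.8] turn [0.    0.002 0.   ] pos [0.439  0.0007 0.2364]
clock: 12.67
position: [0.5295, -0.0914, 0.2354]
eef_rot: [-0.0, 0.985, -0.173, -0.002]
wrist_force: [-0.7, 1.2, 0.5]
gripper_width: 0.0514
gripper_force: 0.0
shift [ 0.2 -1.5 94.4] turn [ 0.     0.004 -0.002] pos [ 0.5295 -0.0914  0.2354]
```

```bash
python3 -m jog '[[0.6,0,-1,20,0,0,0],[0.6,0,-1,50,0,0,0],[0.6,0,-1,80,0,0,0],[0.6,0,-1,92,0,0,0],[0.6,0,-1,94,0,0,0],[0.6,0,-1,94,0,0,0]]';python3 -m jog '[[0.1,0,0,0,0,0,0],[0.1,0,0,0,0,0,0],[0.1,0,0,0,0,0,0],[0.1,0,0,0,0,0,0],[0.1,0,0,0,0,0,0],[0.1,0,0,0,0,0,0],[0.1,0,0,0,0,0,0]]' 30; python3 -c "
from h import *
go(.522+.035*.941+.117*.339,-.0077-.035*.339+.117*.941,.141,-19.8)"
```

```text
clock: 13.17
position: [0.5291, -0.0886, 0.1439]
eef_rot: [-0.0, 0.985, -0.172, -0.001]
wrist_force: [-0.3, -0.6, 2.0]
gripper_width: 0.051
gripper_force: 0.0
clock: 13.75
position: [0.5299, -0.0892, 0.1453]
eef_rot: [0.0, 0.985, -0.172, 0.001]
wrist_force: [-1.4, 0.7, 7.8]
gripper_width: 0.0177
gripper_force: 33.2
shift [   0.  -191.     4.4] turn [-0.    -0.002  0.   ] pos [ 0.5299 -0.0892  0.1453]
```

```bash
python3 -m jog '[[0.1,0,-5,0,0,0,0],[0.1,0,-15,0,0,0,0],[0.1,0,-30,0,0,0,0],[0.1,0,-45,0,0,0,0],[0.1,0,-60,0,0,0,0],[0.1,0,-75,0,0,0,0],[0.1,0,-90,0,0,0,0],[0.1,0,-105,0,0,0,0],[0.1,0,-115,0,0,0,0],[0.1,0,-120,0,0,0,0]]'; python3 -c "
from h import *
go(.522+.035*.941+.117*.339,-.0077-.035*.339+.117*.941,.141,-19.8)"
```

```text
clock: 14.58
position: [0.5709, 0.0246, 0.1453]
eef_rot: [0.0, 0.985, -0.171, 0.001]
wrist_force: [-0.1, -3.5, 7.7]
gripper_width: 0.0174
gripper_force: 33.1
shift [  0.  -70.    4.4] turn [-0.    -0.003  0.001] pos [0.5709 0.0246 0.1453]
```

```bash
python3 -m jog '[[0.1,0,-10,0,0,0,0],[0.1,0,-22,0,0,0,0],[0.1,0,-34,0,0,0,0],[0.1,0,-46,0,0,0,0],[0.1,0,-56,0,0,0,0],[0.1,0,-64,0,0,0,0],[0.1,0,-69,0,0,0,0],[0.1,0,-71,0,0,0,0],[0.1,0,-72,0,0,0,0],[0.1,0,-72,0,0,0,0]]'; python3 -c "
from h import *
go(.522+.035*.941+.117*.339,-.0077-.035*.339+.117*.941,.141,-19.8)"
```

```text
clock: 15.42
position: [0.5949, 0.091, 0.1453]
eef_rot: [0.001, 0.985, -0.172, 0.001]
wrist_force: [-2.1, -7.3, 7.6]
gripper_width: 0.0176
gripper_force: 33.0
shift [-0.2  0.6  4.3] turn [ 0.001 -0.002  0.   ] pos [0.5949 0.091  0.1453]
```

```bash
python3 -m jog '[[0.1,0,-1,0,0,0,0],[0.1,0,-1,0,0,0,0],[0.1,0,-1,0,0,0,0]]'; python3 -m jog '[[0.3,0,0,0,0,0,0],[0.45,0,0,0,0,0,0],[0.5,0,0,0,0,0,0],[0.5,0,0,0,0,0,0],[0.5,0,0,-20,0,0,0],[0.5,0,0,-60,0,0,0],[0.5,0,0,-100,0,0,0],[0.5,0,0,-140,0,0,0],[0.5,-40,30,-150,0,0,0],[0.5,-40,30,-150,0,0,0]]'; python3 -m jog '[[0.5,0,0,0,0,0,0],[0.5,0,0,0,0,0,0]]';python3 - <<'E'
from h import *
i,W=cloud('wrist');cv2.imwrite('pics/w4.png',i)
def sl(n,x,y,r,lo,hi):
    e=W.reshape(-1,3); e=e[(np.linalg.norm(e[:,:2]-[x,y],axis=1)<r)&(e[:,2]>lo)&(e[:,2]<hi)]
    if len(e)>5: q=cv2.minAreaRect((e[:,:2]*1000).astype(np.float32)); print(n,len(e),np.round(q[0],1),np.round(q[1],1),np.median(e[:,2]).round(4))
sl('bar',.594,.09,.06,.09,.105);sl('knob',.440,.001,.025,.085,.12);sl('stop',.6,.107,.06,.052,.06)
W=cloud('side')[1];sl('cont',.42,.31,.05,.06,.1);sl('flask',.4555,.127,.03,.1,.14);W=cloud('scene')[1];sl('bar',.594,.09,.06,.09,.105);sl('flask',.4555,.127,.03,.1,.14)
E
```

```text
clock: 15.67
position: [0.595, 0.0912, 0.1453]
eef_rot: [0.001, 0.985, -0.172, 0.001]
wrist_force: [-4.8, -13.5, 9.5]
gripper_width: 0.0175
gripper_force: 33.3
clock: 16.5
position: [0.5453, 0.0775, 0.2976]
eef_rot: [-0.0, 0.985, -0.171, 0.002]
wrist_force: [-1.5, -1.0, -1.5]
gripper_width: 0.0429
gripper_force: 0.0
clock: 16.67
position: [0.5468, 0.0779, 0.2942]
eef_rot: [-0.0, 0.985, -0.172, 0.0]
wrist_force: [0.8, -0.1, 0.6]
gripper_width: 0.0429
gripper_force: 0.0
bar 1844 [594.7  90.7] [18.2 68.8] 0.0975
knob 777 [441.6   0.8] [27.8 29.2] 0.0931
stop 1175 [597.5  99.8] [35.2 79.5] 0.0558
cont 563 [419.5 309.3] [40.4 46.2] 0.0744
flask 132 [456.1 127.8] [25.1 17.4] 0.1157
bar 201 [596.   93.3] [19.7 68.9] 0.0964
flask 92 [457.2 131.6] [20.1 19.5] 0.1162
```

View pics/w4.png

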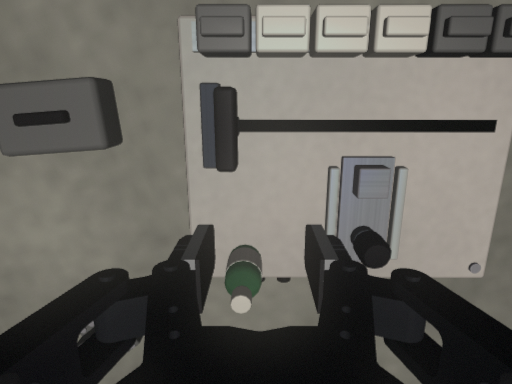

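The T-bar at (227,128) is against the end stop at (209,125), the gate is open with the knob down at (370,245), and the gripper is clear of everything.

```bash
python3 -c "
from rig import job
print(job.job_done())"
```

```text
the job is handed in; nothing more can be done
None
```

I handed the job in at about 17 s on the robot's clock (limit 69 s); no verdict came back. My last measurements show the contactor upright on the bench, the gate fully back with the plunger down, the selector against its end stop, the bottle in place and the gripper clear. I steered clear of the bin, can and case but did not re-measure them.

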